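# Free a shaft from a clamp of unknown thread hand and case it

### The job

The turned shaft in the tilted V-block is held by a clamp screw whose thread may be right- or left-handed: turn its red knob whichever way it gives, as far as it goes. Then draw the shaft out endways from under the clamp, lay it gently flat in the open instrument case, and lower the lid gently until it is fully shut; leave the clamp open and the other things on the bench where they are.

Things in the scene. Friction and masses are not known exactly. Their poses are not given: they have to be found in the camera images.
- fixture: Blue clamp frame on a dark base plate 20 mm thick, fixed. Origin on the bench under the V; z up; plate x -50..120, y -55..55 mm. The V-block (y -30..58 mm) and clamp screw lean 35 degrees from vertical to the frame's -x side: the screw axis runs from (0, 0, 85) mm along (-0.574, 0, 0.819). Column on the +x side; column and arm are 36 mm wide in y. Under the shaft's overhang is only the bench.
- fixture_v (a point): Middle of the V, 85 mm above the bench: where the screw axis crosses the axis of the seated shaft (its neck). Axes as fixture.
- knob_grip (a point): On the screw axis at mid height of the red clamp knob, 102 mm along that axis from the V. The knob is a plain round cylinder 40 mm in diameter, 36 mm tall (18 mm either way along the axis), free all round above the arm, whose top is 37 mm below this point; pinch it across its diameter. Axes turn with the knob: z along the screw axis (outward, up), x towards the white mark on its top and side.
- knob (a joint): Turn of the red knob in rad, 0 at the start; positive is anticlockwise seen from its outer end. It turns 1.25 rad one way only, to a stop; the other way it is blocked after 0.02 rad. Which way is free differs between starts and cannot be seen. It takes 0.2 N m (a light pinch may slip) and stays where left. Turning lifts the clamp foot (11 mm at 1 rad, 12 mm at the end); 1.0 rad or more is open.
- shaft: Aluminium shaft 150 mm long, 28 mm diameter, about 0.2 kg, loose. Origin on its axis at mid length, y along it. A neck 40 mm from the middle towards -y (20 mm diameter, 16 mm wide) holds the clamp foot, so it is locked until the clamp is open. Starts level in the V, 85 mm up, along the fixture's y, its +y end overhanging 57 mm. 40 mm of travel to the fixture's +y frees it; 60 mm clears the arm.
- case: Grey open instrument case, 200 (x) x 230 (y) x 60 mm high outside, walls and floor 6 mm, fixed to the bench. Origin: under its centre on the bench; z up, the hinge is along the +x rim.
- case_in (a point): Centre of the case's inner floor, 6 mm above the bench; inner space 188 x 218 mm and 54 mm deep. Axes as case.
- lid (a joint): Lid angle in rad: 0 shut, grows as it opens upward; starts open 1.25 to 1.45. A stiff hinge (about 0.22 N m friction) holds it at any angle; about 2 N at its front edge moves it.
- lid_hinge (a point): Middle of the lid's hinge line, on the +x rim, 60 mm above the bench. Axes turn with the lid: y along the hinge, the lid lies from here 200 mm along -x and is 230 mm wide, 8 mm thick (z 0 to 8 mm, outer face at +z).
- lid_front (a point): Middle of the lid's free edge, on its outer face, 200 mm from the hinge.
- lid_handle (a point): Top of the yellow knob on the lid's outer face, 170 mm from the hinge and 35 mm out from the face, mid width.
- red_bin: Red open parts bin 150 x 100 x 65 mm, loose; origin under its centre. To be left alone.
- gauge_box: Blue closed gauge box 70 x 110 x 30 mm, loose; origin under its centre. To be left alone.
- dial_stand: Dial gauge stand 215 mm tall on a dark granite foot 110 x 130 x 45 mm, loose, 2.2 kg; origin under the foot's centre. To be left alone.
There are look-alikes about, which are no part of the job. There is more than one size of the shaft; the one meant has the size given above.

How it is judged (in metres and radians):
On the way, in this order (a step that is already met when the one before it is completed fails the run):
1. the clamp knob is turned open, 1.0 rad or more in the free direction ((value of joint knob above 1 rad or value of joint knob below -1 rad)), for 0.2 s.
2. the shaft lies flat on the case's floor, let go, the lid still open (x of shaft in the frame of case_in between -0.085 and 0.085 m and y of shaft in the frame of case_in between -0.105 and 0.105 m and z of shaft in the frame of case_in between 0.005 and 0.022 m and angle between shaft's own y axis and vertical between 1.45 and 1.69 rad and contact force between the fingers and shaft below 0.5 N and value of joint lid above 0.5 rad), for 0.2 s.
At the end, for the whole second after the job is handed in: The shaft lies at rest, flat (within 7 degrees) on the floor inside the case, the lid is shut (under 0.05 rad) and the clamp knob is still turned open (0.9 rad or more) (x of shaft in the frame of case_in between -0.085 and 0.085 m and y of shaft in the frame of case_in between -0.105 and 0.105 m and z of shaft in the frame of case_in between 0.005 and 0.022 m and angle between shaft's own y axis and vertical between 1.45 and 1.69 rad and value of joint lid below 0.05 rad and (value of joint knob above 0.9 rad or value of joint knob below -0.9 rad) and linear speed of shaft below 0.03 m/s); the robot touches nothing.
It fails at once if the lid is slammed: it turns faster than 2 rad/s in the last 0.2 rad (value of joint lid below 0.2 rad and velocity of joint lid below -2 rad/s).
It fails at once if the shaft is dropped into the case: faster than 0.7 m/s within 60 mm of its floor (horizontal distance between shaft and case_in below 0.13 m and height (world z) of shaft below 0.066 m and linear speed of shaft above 0.7 m/s).
It fails at once if the red bin is disturbed (moved more than 20 mm) (distance of red_bin from where it was at the start of the episode above 0.02 m).
It fails at once if the gauge box is disturbed (moved more than 20 mm) (distance of gauge_box from where it was at the start of the episode above 0.02 m).
It fails at once if the dial stand is disturbed (moved more than 20 mm) (distance of dial_stand from where it was at the start of the episode above 0.02 m).
It also fails if it takes over 72 s, if anything falls off the work surface, if the arm or the gripper's body presses on something with over 40 N, if the wrist force passes 120 N, or if a joint passes its speed limit or range.

### The arm

A 6-joint arm with a two-finger parallel gripper is mounted at the origin on the work surface. World frame = base frame: x ahead of the robot, y to its left, z up, the work surface at z = 0. Lengths are in mm, angles in rad, forces in N, time in s.
With the tool pointing down it reaches from about 350 to 975 mm from the base axis. Payload 7.1 kg.
Tool frame: the origin (TCP) lies at the very end of the fingers, on their centre line; the grasp point (between the pads) lies 19 mm behind it (ctrl.tcp_to_grasp is the distance from the TCP to the grasp point, in mm); z points along the fingers, x is the direction in which the jaws open and shut, and the axes are right-handed (so a half turn about z gives the same grasp; the last joint's range is limited). The gripper opens to 88 mm and grips with 3 to 60 N. Pads are 20 mm wide; open, the fingers measure 115 mm over their backs; the gripper's body (75 mm by 178 mm) begins 61 mm behind the grasp point.
Start: joints at [-1.133, 0.423, 1.63, -0, 1.089, -0.019], TCP at [275.688, -560.893, 222.675] pointing down, gripper open.
Joint ranges: [-3, 3], [-0.9, 2.11], [0.09, 2.58], [-1.31, 4.45], [0.11, 2.69], [-2.54, 2.54]. Speed limits (rad/s): [2.39, 2.39, 3.01, 3.14, 3.14, 3.14].

### API

Orientations are given as a rotation vector (axis times angle).
In Python, from workcell import get_obs, viewer, ctrl, masks_of gives the robot as it stands. The module is installed in compiled form; this text tells all that it offers.
- The arm moves only by the shell command python3 -m inch 'ROWS'. ROWS is JSON, a list of rows, each an object of numbers: "tx", "ty", "tz": the shift along the tool's x, y, z in cm; "ax", "ay", "az": the turn, a rotation vector about the tool's x, y, z in degrees; "jaw": the opening, from 0 (shut) to 1 (fully open). In form: [{"tx": .., "ty": .., "tz": .., "ax": .., "ay": .., "az": .., "jaw": ..}, ...]. A call has 1 to 12 rows; each row shifts and turns the commanded pose from where the row before left it, along the tool's axes as they then stand; what a row does not reach is not made up. A row lasts 1/8 s, in which the tool goes at most 62.5 mm and 10.7 degrees, less where a joint would pass 70% of its speed; a pose out of reach is approached as far as the arm can. A call is refused whole if a number of a shift passes 6.25 or a number of a turn 10.7, either way. A call with a gripper value outside its range is refused whole. The fingers move at their own pace and stop on an object; the grip force is fixed at half the most. Time passes only in rows, so rows that do not move let the fingers close. It gives the time, the measured TCP pose, the force and the opening at its end, in the units of the state.
- get_obs(): the state, without advancing time (a new reading comes with each control period).
- viewer.get_image(name): name is "side" or "top"; returns (picture, depth): 420x560x3 uint8, red, green, blue; 420x560 float32, mm along the optical axis (not along the pixel's ray), 0 where there is no reading.
- viewer.get_calibration(name): a dict with "fx", "fy", "cx", "cy" (pixels), "distortion" ([k1, k2, p1, p2, k3] as OpenCV has them; the pictures are not rectified), "rvec" (rotation vector, rad) and "tvec" (3), from world to camera coordinates, as OpenCV has them. Camera axes: x right, y down, z forward; pixel columns grow to the right and rows downward; lengths in mm; the calibration is good to about 2 mm. A picture is of the moment at which its call begins. get_calibration takes no time and is no camera call.
- ctrl.close_job(): hands the job in, once; it reports no verdict.
Trained networks look in the newest picture that a camera, given by its name, has taken for a name from the list of things; names that differ only in an ending like _2 or _b are one class to them, and where a whole thing is asked for, a point or a joint stands for the part that bears it (a point fixed in the world has none). Each returns a list of dicts, best first, with "score" (0 to 1); they miss things now and then, are a little off and sometimes report something else, mostly with a low value. They report only what shows in the picture. A call takes as long as a camera call. They do not tell look-alikes from the thing itself.
- masks_of(camera, thing): "pixels" (420x560 bool, what is visible of it) and "location" ([column, row] in pixels, amid what is visible of it).
The state is a dict: "t": time; "qpos": joint angles; "qvel": joint speeds; "joint_torque": joint torques, N m; "ee_pos": TCP position; "orientation": TCP orientation; "ft_force": force on the tool from outside, world axes, zero at the start; "moment": the same for the moment, N m; "width": finger opening in mm.
Only numpy, scipy, OpenCV 4.12 (cv2) and the standard library are available. Lean on these libraries where they do the work, as an engineer would, in place of code of your own. Each camera call takes 0.05 s, during which the arm holds its last target. There are 200 camera calls.

## Working session

There is one attempt and no reset: what is moved stays moved. The work goes in short steps, Python scripts to look and compute and a shell command to move; the robot and the scene stay as the last step left them, time stands still between calls to the robot, and variables do not carry over. Pictures are saved under pics/ and viewed, about 8 in all and at most 12, crops included, and the job is handed in when it is done.

```bash
mkdir -p pics
cat > h.py <<'E'
import numpy as np, cv2
from workcell import get_obs, viewer, ctrl, masks_of
R=lambda v: cv2.Rodrigues(np.array(v,float))[0]
def cal(n):
    c=viewer.get_calibration(n); K=np.array([[c['fx'],0,c['cx']],[0,c['fy'],c['cy']],[0,0,1]]); return K,np.array(c['distortion'],float),R(c['rvec']),np.array(c['tvec'],float)
def world(n,d,mask=None):
    K,D,Rc,t=cal(n); r,c=np.nonzero((d>0) if mask is None else (mask&(d>0)))
    u=cv2.undistortPoints(np.stack([c,r],1).astype(np.float64)[:,None],K,D)[:,0]; z=d[r,c]
    return (np.c_[u*z[:,None],z]-t)@Rc, r, c
def proj(n,p):
    K,D,Rc,t=cal(n); return cv2.projectPoints(np.atleast_2d(np.array(p,float)),Rc,t,K,D)[0][:,0]
def snap(n,f):
    im,d=viewer.get_image(n); cv2.imwrite('pics/'+f,im[:,:,::-1]); return im,d
E
cat > a.py <<'E'
from h import *
for n in ['top','side']:
    im,d=snap(n,n+'0.png'); np.save(n+'d.npy',d); np.save(n+'i.npy',im)
    K,D,Rc,t=cal(n); print(n,K[0,0],'cam',-Rc.T@t, 'axis',Rc[2])
    for th in ['fixture','knob_grip','shaft','case','lid','lid_handle','red_bin','gauge_box','dial_stand']:
        for m in masks_of(n,th)[:3]:
            if m['score']<.2: continue
            p,_,_=world(n,d,m['pixels'])
            print(th,round(m['score'],2),np.round(m['location']),m['pixels'].sum(),np.round(np.median(p,0)),np.round(np.percentile(p,3,axis=0)),np.round(np.percentile(p,97,axis=0)))
            np.save(f'm_{n}_{th}_{round(m["score"]*100)}.npy',m['pixels'])
print(get_obs())
E
python3 a.py
```

```text
top 431.20808079192716 cam [ 425.38577928    9.64028343 1330.33557635] axis [ 0.12277624 -0.00346139 -0.99242834]
fixture 0.97 [196. 229.] 2208 [508. 218.  69.] [415. 173.  15.] [595. 276. 187.]
fixture 0.58 [191. 261.] 249 [425. 234. 183.] [404. 217. 164.] [446. 252. 194.]
knob_grip 0.72 [191. 258.] 248 [425. 234. 183.] [403. 217. 166.] [446. 253. 194.]
knob_grip 0.45 [344. 242.] 5968 [ 475. -198.    8.] [ 372. -307.    1.] [570. -84. 258.]
shaft 0.79 [101. 249.] 815 [453. 513.  33.] [395. 437.   4.] [512. 587.  40.]
shaft 0.67 [176. 239.] 332 [488. 289.  97.] [473. 198.  89.] [502. 337. 102.]
shaft 0.64 [260. 146.] 1753 [764.  48.  46.] [712. -16.  10.] [827. 109. 192.]
case 0.85 [343. 243.] 5777 [ 474. -197.    8.] [ 373. -306.    2.] [563. -84. 258.]
lid 0.89 [351. 211.] 864 [ 547. -186.  236.] [ 528. -292.   66.] [580. -80. 261.]
lid_handle 0.98 [351. 211.] 973 [ 550. -189.  233.] [ 528. -300.    0.] [586. -80. 261.]
red_bin 0.59 [441. 237.] 2191 [ 498. -512.    8.] [ 423. -559.    0.] [ 570. -442.   66.]
gauge_box 0.61 [362. 152.] 851 [ 759. -264.   30.] [ 726. -315.   17.] [ 7
[... 1346 characters left out ...]
0. 178.] [406. 228. 154.] [448. 259. 193.]
{'t': 1.0, 'qpos': array([-1.13300481e+00,  4.23092583e-01,  1.62994948e+00,  2.15958550e-05,
        1.08857789e+00, -1.90258967e-02]), 'qvel': array([ 0.00054428,  0.00040683, -0.00116357,  0.00010743, -0.00071986,
        0.00026829]), 'joint_torque': array([ 3.86815254e-04, -5.44582665e+01, -2.74047554e+01,  6.45030197e-02,
        1.67659001e-02, -1.89010058e-05]), 'ee_pos': array([ 275.68139672, -560.87142001,  222.66021828]), 'orientation': array([-2.66670771e+00,  1.66074686e+00,  1.95860890e-05]), 'ft_force': array([-0.07906668,  0.11302745,  0.91130583]), 'moment': array([ 0.03067215, -0.03848848, -0.04531782]), 'width': 87.52701703546356}
```

Run:
```python
import cv2,numpy as np
a=cv2.imread('pics/top0.png');b=cv2.imread('pics/side0.png')
cv2.imwrite('pics/both.png',cv2.resize(np.vstack([a[60:360],b[130:420]]),None,fx=1.0,fy=1.0))
cv2.imwrite('pics/fx.png',np.hstack([cv2.resize(a[190:300,110:250],None,fx=3,fy=3)[:330],cv2.resize(b[230:340,250:380],None,fx=3,fy=3)[:330]])[:,:800])
```

```text
(no output)
```

View pics/both.png

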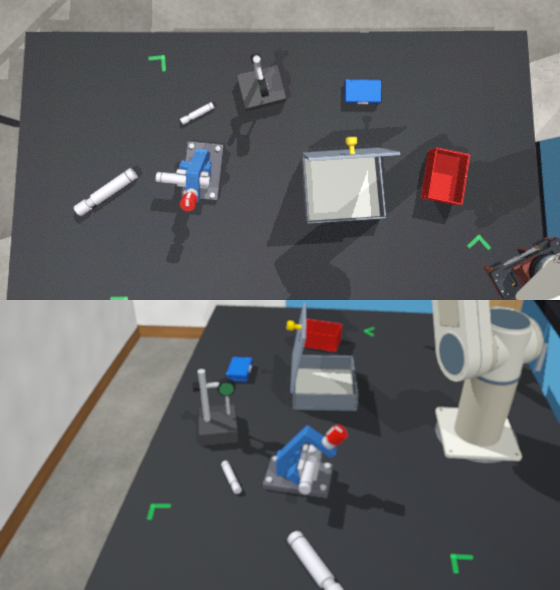

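View pics/fx.png

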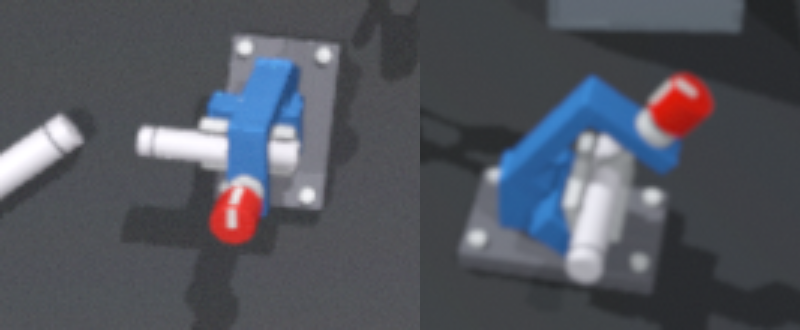

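The shaft meant is the one in the V (top about 168,238). The thicker one on the bench (102,252) and the small one (197,172) are look-alikes: wrong size, and not in the V. Next I fit the poses.

```bash
cat > b.py <<'E'
from h import *
from scipy.optimize import least_squares
import glob
P=[]
for n,f in [('top','m_top_shaft_67.npy'),('side','m_side_shaft_81.npy')]:
    d=np.load(n+'d.npy'); p,_,_=world(n,d,cv2.erode(np.load(f).astype(np.uint8),np.ones((2,2)))>0); 
    p=p[(p[:,2]>75)&(p[:,2]<104)]; P.append(p)
    q=p[p[:,1]>285]
    def res(v,q=q):
        a=np.array([v[0],0,v[1]]); k=np.array([v[2],1,v[3]]); k/=np.linalg.norm(k)
        w=q-a-np.array([0,300,0]); return np.linalg.norm(w-np.outer(w@k,k),axis=1)-14
    s=least_squares(res,[488,85,0,0],loss='soft_l1'); print(n,'shaft line x@y300,z,slopes',s.x, 'end y',np.percentile(q[:,1],99.5),len(q))
# knob
for n in ['top','side']:
    im=np.load(n+'i.npy').astype(int); d=np.load(n+'d.npy')
    m=(im[...,0]>120)&(im[...,1]<70)&(im[...,2]<70); p,r,c=world(n,d,m); k=(p[:,1]>150)&(p[:,2]>100); p=p[k]
    print(n,'knob',len(p),p.mean(0),p.min(0),p.max(0))
    ax0=np.array([-.574,0,.819])
    def res(v):
        # center + yaw; cylinder sdf
        y=v[3]; a=np.array([ax0[0]*np.cos(y),ax0[0]*np.sin(y),ax0[2]]); w=p-v[:3]; h=w@a; rr=np.linalg.norm(w-np.outer(h,a),axis=1)
        return np.r_[np.maximum(rr-20,abs(h)-18),(y+0.05)*20]
    s=least_squares(res,[430,225,168,-.05],loss='soft_l1'); print('knob c',s.x,np.abs(s.fun).mean())
# base plate: dark points z~20
for n,f in [('top','m_top_fixture_97.npy'),('side','m_side_fixture_96.npy')]:
    d=np.load(n+'d.npy'); p,_,_=world(n,d,np.load(f)); q=p[(abs(p[:,2]-20)<4)]
    print(n,'plate',len(q),cv2.minAreaRect(q[:,:2].astype(np.float32)))
# case
for n in ['top','side']:
    d=np.load(n+'d.npy'); p,_,_=world(n,d); reg=(p[:,0]>330)&(p[:,0]<600)&(p[:,1]>-345)&(p[:,1]<-50)
    q=p[reg&(abs(p[:,2]-60)<3)]; print(n,'rim',len(q),cv2.minAreaRect(q[:,:2].astype(np.float32)), q.min(0),q.max(0))
    q=p[reg&(abs(p[:,2]-6)<2.5)&(p[:,0]>380)]; print(n,'floor',len(q),cv2.minAreaRect(q[:,:2].astype(np.float32)),np.median(q,0))
    q=p[reg&(p[:,2]>75)&(p[:,2]<275)]; 
    c=q.mean(0); 
    from numpy.linalg import svd
    q=q[(q[:,2]>80)]; w=q-np.median(q,0); w=w[np.abs(w[:,0])<20]; nn=svd(w-w.mean(0),full_matrices=False)[2][2]; print('lid normal',nn,'n',len(w),q.max(0),q.min(0))
    im=np.load(n+'i.npy').astype(int); m=(im[...,0]>150)&(im[...,1]>110)&(im[...,2]<80); p,_,_=world(n,d,m); print('handle',len(p),p.mean(0),p.min(0),p.max(0))
E
python3 b.py
```

```text
top shaft line x@y300,z,slopes [ 4.90074142e+02  8.45001761e+01  1.11218247e-01 -6.34186310e-04] end y 337.0545039309747 147
side shaft line x@y300,z,slopes [4.91286810e+02 8.55293869e+01 1.51466577e-01 3.31512276e-02] end y 348.75619832296616 230
top knob 157 [420.83352967 234.05708866 181.59608613] [401.61721506 216.45380946 165.92013924] [443.94467471 254.52154649 194.67638802]
knob c [ 4.24407303e+02  2.36751113e+02  1.68676941e+02 -1.29173553e-01] 1.136617795773044
side knob 217 [425.42858358 249.63335671 176.1361437 ] [403.72471485 220.99310964 153.74083004] [449.69826589 261.51183667 195.57929868]
knob c [ 4.26435880e+02  2.37373133e+02  1.69077145e+02 -1.65432028e-01] 1.3481582579375886
top plate 779 ((517.676513671875, 226.69383239746094), (109.36824035644531, 169.0235137939453), 84.44424438476562)
side plate 745 ((521.0108032226562, 230.74639892578125), (112.99369812011719, 168.64547729492188), 84.4890365600586)
top rim 319 ((464.8602600097656, -195.2528839111328), (196.48631286621094, 229.6619415283203), 3.404971122741699) [ 360.63008634 -313.73072515   57.05156856] [556.2
[... 421 characters left out ...]
  -4.53267422] [ 622.15147732 -174.63810085  253.52288461]
side rim 227 ((469.212646484375, -192.88095092773438), (200.07867431640625, 238.86965942382812), 2.817044496536255) [ 363.83226268 -316.79192708   57.00623991] [563.64239875 -70.40347586  62.98799622]
side floor 995 ((490.5906066894531, -196.89990234375), (293.7068786621094, 218.85836791992188), 89.71990966796875) [ 474.27196826 -217.50450173    6.50811462]
lid normal [0.98227594 0.07568404 0.17148149] n 536 [589.76028265 -64.60910958 263.09218314] [ 526.26989197 -303.0443456    82.00953155]
handle 92 [ 564.87124416 -255.74404668  206.69124286] [ -585.54793174 -1352.67033256    -2.67753463] [ 635.23422362 -169.71949731  252.22470411]
```

```bash
cat > plan.py <<'E'
from h import *
from scipy.spatial.transform import Rotation as Ro, Slerp
psi=-0.105; O=np.array([484.5,232.4,0]); Fx=np.array([np.cos(psi),np.sin(psi),0]); Fy=np.array([-np.sin(psi),np.cos(psi),0]); Z=np.array([0,0,1.])
A=-.5736*Fx+.8192*Z; V=O+85*Z; KN=V+102*A
cy=0.057; C=np.array([467,-194.5,0]); Cx=np.array([np.cos(cy),np.sin(cy),0]); Cy=np.array([-np.sin(cy),np.cos(cy),0])
def frame(z,x):
    z=z/np.linalg.norm(z); x=x-z*(x@z); x/=np.linalg.norm(x); return np.c_[x,np.cross(z,x),z]
def rows(wps,start=None):
    """wps: list of (grasp point or None-> TCP pos, R, n)"""
    o=get_obs(); p=np.array(o['ee_pos']); q=Ro.from_rotvec(o['orientation'])
    if start: p,q=start
    for tgt,Rt,n in wps:
        Rt=q if Rt is None else Ro.from_matrix(Rt); sl=Slerp([0,1],Ro.concatenate([q,Rt])); p0=p.copy()
        out=[]
        for i in range(1,n+1):
            s=q.inv().apply(p0+(tgt-p0)*i/n-p)/10; s=np.round(s,2); w=np.round((q.inv()*sl(i/n)).as_rotvec(degrees=True),1)
            p=p+q.apply(s*10); q=q*Ro.from_rotvec(w,degrees=True)
            out.append('{'+','.join(f'"{k}":{v:g}' for k,v in zip(['tx','ty','tz','ax','ay','az'],[*s,*w]) if abs(v)>0)+'}')
        print(n,'['+','.join(out)+']')
    return p,q
def cmp(t,Rt=None):
    o=get_obs(); print('t',o['t'],'dpos',np.round(o['ee_pos']-t,1),'F',np.round(o['ft_force'],1),'w',o['width'],'q',np.round(o['qpos'],2))
    if Rt is not None: print('rot err deg',np.round((Ro.from_rotvec(o['orientation']).inv()*Ro.from_matrix(Rt)).as_rotvec(degrees=True),1))
RK=frame(-A,.8192*Fx+.5736*Z)
E
python3 - <<'E'
from plan import *
R1=frame(-Z,np.array([.95,-.3,0]))
print(KN,A)
rows([(np.array([480,-150,400.]),R1,12),(KN+A*55-A*19,RK,12)])
E
```

```text
[426.31502473 238.53197399 168.5584    ] [-0.57044093  0.06011739  0.8192    ]
12 [{"tx":-2.32,"ty":-3.04,"tz":-1.48,"az":-3.9},{"tx":-2.11,"ty":-3.19,"tz":-1.48,"az":-3.8},{"tx":-1.9,"ty":-3.32,"tz":-1.47,"az":-3.9},{"tx":-1.66,"ty":-3.44,"tz":-1.48,"az":-3.8},{"tx":-1.43,"ty":-3.55,"tz":-1.48,"az":-3.9},{"tx":-1.19,"ty":-3.63,"tz":-1.48,"az":-3.9},{"tx":-0.94,"ty":-3.71,"tz":-1.47,"az":-3.8},{"tx":-0.68,"ty":-3.76,"tz":-1.48,"az":-3.9},{"tx":-0.44,"ty":-3.8,"tz":-1.48,"az":-3.8},{"tx":-0.18,"ty":-3.82,"tz":-1.48,"az":-3.9},{"tx":0.09,"ty":-3.82,"tz":-1.47,"az":-3.8},{"tx":0.33,"ty":-3.81,"tz":-1.48,"az":-3.9}]
12 [{"tx":-1.57,"ty":-2.92,"tz":1.68,"ax":0.3,"ay":2.9,"az":-0.9},{"tx":-1.61,"ty":-2.93,"tz":1.62,"ax":0.3,"ay":2.9,"az":-1},{"tx":-1.63,"ty":-2.96,"tz":1.55,"ax":0.3,"ay":2.9,"az":-0.9},{"tx":-1.67,"ty":-2.97,"tz":1.48,"ax":0.3,"ay":2.9,"az":-0.9},{"tx":-1.7,"ty":-2.99,"tz":1.42,"ax":0.3,"ay":2.9,"az":-1},{"tx":-1.71,"ty":-3.02,"tz":1.34,"ax":0.3,"ay":2.9,"az":-0.9},{"tx":-1.73,"ty":-3.03,"tz":1.27,"ax":0.2,"ay":2.9,"az":-0.9},{"tx":-1.74,"ty":-3.06,"tz":1.2,"ax":0.3,"ay":3,"az":-0.9},{"tx":-1.76,"ty":-3.08,"tz":1.12,"ax":0.3,"ay":2.9,"az":-1},{"tx":-1.75,"ty":-3.1,"tz":1.04,"ax":0.3,"ay":2.9,"az":-0.9},{"tx":-1.76,"ty":-3.13,"tz":0.98,"ax":0.3,"ay":2.9,"az":-0.9},{"tx":-1.76,"ty":-3.15,"tz":0.9,"ax":0.3,"ay":2.9,"az":-1}]
```

```bash
python3 -m inch '[{"tx":-2.3,"ty":-3,"tz":-1.5,"az":-3.9},{"tx":-2.1,"ty":-3.2,"tz":-1.5,"az":-3.8},{"tx":-1.9,"ty":-3.3,"tz":-1.5,"az":-3.9},{"tx":-1.7,"ty":-3.4,"tz":-1.5,"az":-3.8},{"tx":-1.4,"ty":-3.5,"tz":-1.5,"az":-3.9},{"tx":-1.2,"ty":-3.6,"tz":-1.5,"az":-3.9},{"tx":-0.9,"ty":-3.7,"tz":-1.5,"az":-3.8},{"tx":-0.7,"ty":-3.8,"tz":-1.5,"az":-3.9},{"tx":-0.4,"ty":-3.8,"tz":-1.5,"az":-3.8},{"tx":-0.2,"ty":-3.8,"tz":-1.5,"az":-3.9},{"tx":0.1,"ty":-3.8,"tz":-1.5,"az":-3.8},{"tx":0.3,"ty":-3.8,"tz":-1.5,"az":-3.9}]'
python3 -m inch '[{"tx":-1.6,"ty":-2.9,"tz":1.7,"ax":0.3,"ay":2.9,"az":-0.9},{"tx":-1.6,"ty":-2.9,"tz":1.6,"ax":0.3,"ay":2.9,"az":-1},{"tx":-1.6,"ty":-3,"tz":1.5,"ax":0.3,"ay":2.9,"az":-0.9},{"tx":-1.7,"ty":-3,"tz":1.5,"ax":0.3,"ay":2.9,"az":-0.9},{"tx":-1.7,"ty":-3,"tz":1.4,"ax":0.3,"ay":2.9,"az":-1},{"tx":-1.7,"ty":-3,"tz":1.3,"ax":0.3,"ay":2.9,"az":-0.9},{"tx":-1.7,"ty":-3,"tz":1.3,"ax":0.2,"ay":2.9,"az":-0.9},{"tx":-1.7,"ty":-3.1,"tz":1.2,"ax":0.3,"ay":3,"az":-0.9},{"tx":-1.8,"ty":-3.1,"tz":1.1,"ax":0.3,"ay":2.9,"az":-1},{"tx":-1.75,"ty":-3.1,"tz":1,"ax":0.3,"ay":2.9,"az":-0.9}]'
python3 - <<'E'
from plan import *
cmp(KN+A*36,RK); rows([(KN+A*36,RK,3),(KN-A*17,RK,4)])
E
```

```text
t 1.0 dpos [-130.1 -801.6   24.6] F [-0.1  0.1  0.9] w 87.52701703546356 q [-1.13  0.42  1.63  0.    1.09 -0.02]
rot err deg [ 17.6  31.9 -55.9]
3 [{"tx":-22.07,"ty":-15.68,"tz":0.82,"ax":5.9,"ay":10.6,"az":-18.6},{"tx":-15.89,"ty":-21.91,"tz":-0.77,"ax":5.9,"ay":10.7,"az":-18.7},{"tx":-7.86,"ty":-25.91,"tz":-0.53,"ax":5.8,"ay":10.6,"az":-18.7}]
4 [{"tz":1.32},{"tz":1.33},{"tz":1.32},{"tz":1.33}]$[0]: bad value
$[0]: bad value
```

```bash
sed -i "s/ if abs(v)>0)+'}'/)+',\"jaw\":1}'/" plan.py
python3 -m inch '[{"tx":-2.3,"ty":-3,"tz":-1.5,"ax":0,"ay":0,"az":-3.9,"jaw":1},{"tx":-2.1,"ty":-3.2,"tz":-1.5,"ax":0,"ay":0,"az":-3.8,"jaw":1},{"tx":-1.9,"ty":-3.3,"tz":-1.5,"ax":0,"ay":0,"az":-3.9,"jaw":1},{"tx":-1.7,"ty":-3.4,"tz":-1.5,"ax":0,"ay":0,"az":-3.8,"jaw":1},{"tx":-1.4,"ty":-3.5,"tz":-1.5,"ax":0,"ay":0,"az":-3.9,"jaw":1},{"tx":-1.2,"ty":-3.6,"tz":-1.5,"ax":0,"ay":0,"az":-3.9,"jaw":1},{"tx":-0.9,"ty":-3.7,"tz":-1.5,"ax":0,"ay":0,"az":-3.8,"jaw":1},{"tx":-0.7,"ty":-3.8,"tz":-1.5,"ax":0,"ay":0,"az":-3.9,"jaw":1},{"tx":-0.4,"ty":-3.8,"tz":-1.5,"ax":0,"ay":0,"az":-3.8,"jaw":1},{"tx":-0.2,"ty":-3.8,"tz":-1.5,"ax":0,"ay":0,"az":-3.9,"jaw":1},{"tx":0.1,"ty":-3.8,"tz":-1.5,"ax":0,"ay":0,"az":-3.8,"jaw":1},{"tx":0.3,"ty":-3.8,"tz":-1.5,"ax":0,"ay":0,"az":-3.9,"jaw":1}]'
python3 - <<'E'
from plan import *
cmp(np.array([480,-150,400.])); rows([(KN+A*36,RK,12)])
E
```

```text
t: 2.5
ee_pos: [479.1, -150.4, 403.3]
orientation: [3.105, -0.475, 0.001]
ft_force: [0.4, -0.3, -0.8]
width: 87.7
t 2.5 dpos [-0.9 -0.4  3.3] F [ 0.4 -0.3 -0.8] w 87.68942025047515 q [-0.33  0.07  1.68 -0.    1.39 -0.02]
12 [{"tx":-1.56,"ty":-2.93,"tz":1.71,"ax":0.3,"ay":2.9,"az":-0.9,"jaw":1},{"tx":-1.6,"ty":-2.94,"tz":1.65,"ax":0.3,"ay":2.9,"az":-0.9,"jaw":1},{"tx":-1.63,"ty":-2.96,"tz":1.57,"ax":0.3,"ay":2.9,"az":-1,"jaw":1},{"tx":-1.66,"ty":-2.98,"tz":1.52,"ax":0.3,"ay":2.9,"az":-0.9,"jaw":1},{"tx":-1.68,"ty":-3,"tz":1.44,"ax":0.3,"ay":2.9,"az":-0.9,"jaw":1},{"tx":-1.71,"ty":-3.02,"tz":1.37,"ax":0.2,"ay":2.9,"az":-0.9,"jaw":1},{"tx":-1.74,"ty":-3.04,"tz":1.3,"ax":0.3,"ay":2.9,"az":-0.9,"jaw":1},{"tx":-1.74,"ty":-3.06,"tz":1.22,"ax":0.3,"ay":2.9,"az":-1,"jaw":1},{"tx":-1.75,"ty":-3.09,"tz":1.15,"ax":0.3,"ay":2.9,"az":-0.9,"jaw":1},{"tx":-1.77,"ty":-3.11,"tz":1.08,"ax":0.3,"ay":2.9,"az":-0.9,"jaw":1},{"tx":-1.76,"ty":-3.13,"tz":1,"ax":0.3,"ay":3,"az":-0.9,"jaw":1},{"tx":-1.77,"ty":-3.15,"tz":0.93,"ax":0.3,"ay":2.9,"az":-0.9,"jaw":1}]
```

```bash
python3 -m inch '[{"tx":-1.6,"ty":-2.9,"tz":1.7,"ax":0.3,"ay":2.9,"az":-0.9,"jaw":1},{"tx":-1.6,"ty":-2.9,"tz":1.6,"ax":0.3,"ay":2.9,"az":-0.9,"jaw":1},{"tx":-1.6,"ty":-3,"tz":1.6,"ax":0.3,"ay":2.9,"az":-1,"jaw":1},{"tx":-1.7,"ty":-3,"tz":1.5,"ax":0.3,"ay":2.9,"az":-0.9,"jaw":1},{"tx":-1.7,"ty":-3,"tz":1.4,"ax":0.3,"ay":2.9,"az":-0.9,"jaw":1},{"tx":-1.7,"ty":-3,"tz":1.4,"ax":0.2,"ay":2.9,"az":-0.9,"jaw":1},{"tx":-1.7,"ty":-3,"tz":1.3,"ax":0.3,"ay":2.9,"az":-0.9,"jaw":1},{"tx":-1.7,"ty":-3.1,"tz":1.2,"ax":0.3,"ay":2.9,"az":-1,"jaw":1},{"tx":-1.8,"ty":-3.1,"tz":1.1,"ax":0.3,"ay":2.9,"az":-0.9,"jaw":1},{"tx":-1.8,"ty":-3.1,"tz":1.1,"ax":0.3,"ay":2.9,"az":-0.9,"jaw":1},{"tx":-1.8,"ty":-3.1,"tz":1,"ax":0.3,"ay":3,"az":-0.9,"jaw":1},{"tx":-1.8,"ty":-3.1,"tz":0.9,"ax":0.3,"ay":2.9,"az":-0.9,"jaw":1}]'
python3 - <<'E'
from plan import *
cmp(KN+A*36,RK); rows([(KN+A*36,RK,3),(KN-A*17,RK,4)])
im,d=viewer.get_image('side'); cv2.imwrite('pics/s1.png',cv2.resize(im[190:380,220:460,::-1],None,fx=3,fy=3))
E
```

```text
t: 4.0
ee_pos: [404.6, 239.1, 199.0]
orientation: [2.963, -0.16, 0.936]
ft_force: [0.4, -0.2, 0.3]
width: 87.7
t 4.0 dpos [-1.2 -1.6  0.9] F [ 0.4 -0.2  0.3] w 87.69912104734378 q [ 0.81  0.15  2.28 -1.03  0.56  1.78]
rot err deg [-0.  -0.1 -0.2]
3 [{"tx":0.01,"ty":-0.06,"tz":0.05,"ax":-0,"ay":-0,"az":-0.1,"jaw":1},{"tx":0.01,"ty":-0.06,"tz":0.04,"ax":-0,"ay":-0,"az":-0,"jaw":1},{"tx":0.01,"ty":-0.05,"tz":0.05,"ax":-0,"ay":-0.1,"az":-0.1,"jaw":1}]
4 [{"tx":0,"ty":-0,"tz":1.32,"ax":-0,"ay":0,"az":0,"jaw":1},{"tx":0,"ty":-0,"tz":1.33,"ax":-0,"ay":0,"az":0,"jaw":1},{"tx":0,"ty":-0,"tz":1.32,"ax":-0,"ay":0,"az":0,"jaw":1},{"tx":0,"ty":-0,"tz":1.33,"ax":-0,"ay":0,"az":0,"jaw":1}]
```

View pics/s1.png

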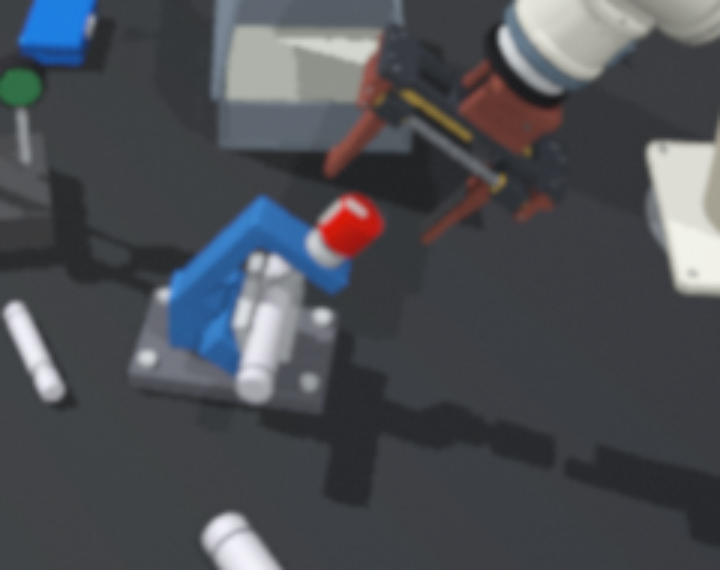

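The picture shows the gripper behind the knob (~348,226 in the crop) along its axis, with the jaws straddling it. I roll the jaws to leave room both ways on joint 6, then go in and grip.

```bash
python3 -m inch '[{"tx":0,"ty":-0.17,"tz":0.14,"ax":0,"ay":0,"az":-10,"jaw":1},{"tx":0,"ty":0,"tz":0,"ax":0,"ay":0,"az":-10,"jaw":1},{"tx":0,"ty":0,"tz":0,"ax":0,"ay":0,"az":-10,"jaw":1},{"tx":0,"ty":0,"tz":0,"ax":0,"ay":0,"az":-10,"jaw":1},{"tx":0,"ty":0,"tz":1,"ax":0,"ay":0,"az":-10,"jaw":1},{"tx":0,"ty":0,"tz":1.4,"ax":0,"ay":0,"az":0,"jaw":1},{"tx":0,"ty":0,"tz":1.4,"ax":0,"ay":0,"az":0,"jaw":1},{"tx":0,"ty":0,"tz":1.4,"ax":0,"ay":0,"az":0,"jaw":1},{"tx":0,"ty":0,"tz":0,"ax":0,"ay":0,"az":0,"jaw":0.3},{"tx":0,"ty":0,"tz":0,"ax":0,"ay":0,"az":0,"jaw":0.3},{"tx":0,"ty":0,"tz":0,"ax":0,"ay":0,"az":0,"jaw":0.3},{"tx":0,"ty":0,"tz":0,"ax":0,"ay":0,"az":0,"jaw":0.3}]'
python3 -c "
from plan import *
cmp(KN-A*17)"
```

```text
t: 5.55
ee_pos: [435.3, 236.3, 155.6]
orientation: [2.556, 1.027, 0.765]
ft_force: [1.1, 0.1, -0.5]
width: 51.5
t 5.55 dpos [-0.7 -1.3  1. ] F [ 1.1  0.1 -0.5] w 51.50312321627739 q [ 0.75  0.28  2.27 -1.24  0.47  1.08]
```

```bash
python3 -m inch '[{"tx":0,"ty":0,"tz":0,"ax":0,"ay":0,"az":0,"jaw":0},{"tx":0,"ty":0,"tz":0,"ax":0,"ay":0,"az":0,"jaw":0},{"tx":0,"ty":0,"tz":0,"ax":0,"ay":0,"az":0,"jaw":0},{"tx":0,"ty":0,"tz":0,"ax":0,"ay":0,"az":0,"jaw":0}]'
python3 -c "
from h import *
o=get_obs();print(o['moment'],o['qpos'])"
python3 -m inch '[{"tx":0,"ty":0,"tz":0,"ax":0,"ay":0,"az":3,"jaw":0},{"tx":0,"ty":0,"tz":0,"ax":0,"ay":0,"az":3,"jaw":0}]'
python3 -c "
from h import *
o=get_obs();print(o['moment'],R(o['orientation'])[:,2]@o['moment'],o['qpos'])"
```

```text
t: 6.05
ee_pos: [435.0, 235.9, 155.2]
orientation: [2.556, 1.027, 0.764]
ft_force: [-5.7, -0.9, 6.5]
width: 39.3
[-0.01627619  0.2687437  -0.11795799] [ 0.74504882  0.2784521   2.26644894 -1.23700255  0.47377733  1.08115413]
t: 6.3
ee_pos: [435.6, 234.8, 155.7]
orientation: [2.623, 0.897, 0.791]
ft_force: [-1.1, -7.0, 9.6]
width: 39.6
[-1.62364344 -0.47520958 -0.15194159] -0.7708037341821619 [ 0.74451641  0.27827056  2.26637548 -1.2386862   0.47704077  1.18636491]
```

```bash
python3 -m inch '[{"tx":0,"ty":0,"tz":0,"ax":0,"ay":0,"az":-4,"jaw":0},{"tx":0,"ty":0,"tz":0,"ax":0,"ay":0,"az":-4,"jaw":0},{"tx":0,"ty":0,"tz":0,"ax":0,"ay":0,"az":-4,"jaw":0}]'
python3 -c "
from h import *
o=get_obs();print(o['moment'],R(o['orientation'])[:,2]@o['moment'],o['qpos'])"
python3 -m inch '[{"tx":0,"ty":0,"tz":0,"ax":0,"ay":0,"az":-4,"jaw":0},{"tx":0,"ty":0,"tz":0,"ax":0,"ay":0,"az":-4,"jaw":0}]'
python3 -c "
from h import *
o=get_obs();print(o['moment'],R(o['orientation'])[:,2]@o['moment'],o['qpos'])"
```

```text
t: 6.68
ee_pos: [436.0, 235.0, 156.0]
orientation: [2.476, 1.15, 0.736]
ft_force: [-0.7, -5.1, 7.7]
width: 39.9
[-0.58097745 -0.70701538 -0.61255914] 0.21551900767692939 [ 0.74398852  0.27798391  2.26558123 -1.23765877  0.47664686  0.97440779]
t: 6.92
ee_pos: [436.2, 235.3, 156.1]
orientation: [2.367, 1.307, 0.697]
ft_force: [-0.4, -4.2, 7.9]
width: 39.6
[-0.51552628 -0.80781883 -0.57680797] 0.2294505038428405 [ 0.74404407  0.27801369  2.26522305 -1.23777203  0.47626416  0.83483207]
```

```bash
python3 -m inch '[{"tx":0,"ty":0,"tz":0,"ax":0,"ay":0,"az":-6,"jaw":0},{"tx":0,"ty":0,"tz":0,"ax":0,"ay":0,"az":-6,"jaw":0},{"tx":0,"ty":0,"tz":0,"ax":0,"ay":0,"az":-6,"jaw":0},{"tx":0,"ty":0,"tz":0,"ax":0,"ay":0,"az":-6,"jaw":0},{"tx":0,"ty":0,"tz":0,"ax":0,"ay":0,"az":-6,"jaw":0},{"tx":0,"ty":0,"tz":0,"ax":0,"ay":0,"az":-6,"jaw":0},{"tx":0,"ty":0,"tz":0,"ax":0,"ay":0,"az":-6,"jaw":0},{"tx":0,"ty":0,"tz":0,"ax":0,"ay":0,"az":-6,"jaw":0}]'
python3 -c "
from h import *
o=get_obs();print(o['moment'],R(o['orientation'])[:,2]@o['moment'],o['qpos'])"
python3 -m inch '[{"tx":0,"ty":0,"tz":0,"ax":0,"ay":0,"az":-4,"jaw":0},{"tx":0,"ty":0,"tz":0,"ax":0,"ay":0,"az":-4,"jaw":0}]'
python3 -c "
from h import *
o=get_obs();print(o['moment'],R(o['orientation'])[:,2]@o['moment'],o['qpos'])"
```

```text
t: 7.92
ee_pos: [436.5, 237.4, 156.1]
orientation: [1.557, 2.065, 0.421]
ft_force: [0.5, 3.2, 4.1]
width: 39.1
[ 0.6197861  -0.44908978  0.04118571] 0.3464971592440314 [ 0.74487405  0.27836337  2.26371982 -1.23774507  0.47272245 -0.00402453]
t: 8.18
ee_pos: [436.4, 237.8, 156.0]
orientation: [1.405, 2.157, 0.371]
ft_force: [2.7, 3.6, 2.8]
width: 39.5
[ 1.42040442 -0.81627979 -0.15081385] 0.9811758756439021 [ 0.74502604  0.27847824  2.26359198 -1.23714522  0.47186887 -0.14185095]
```

The moment jumped to about 1 N m after a steady 0.22 N m, so the knob is at its stop. I let go and back off.

```bash
python3 -m inch '[{"tx":0,"ty":0,"tz":0,"ax":0,"ay":0,"az":-3,"jaw":0},{"tx":0,"ty":0,"tz":0,"ax":0,"ay":0,"az":0,"jaw":0},{"tx":0,"ty":0,"tz":0,"ax":0,"ay":0,"az":0,"jaw":1},{"tx":0,"ty":0,"tz":0,"ax":0,"ay":0,"az":0,"jaw":1},{"tx":0,"ty":0,"tz":0,"ax":0,"ay":0,"az":0,"jaw":1},{"tx":0,"ty":0,"tz":0,"ax":0,"ay":0,"az":0,"jaw":1},{"tx":0,"ty":0,"tz":-2,"ax":0,"ay":0,"az":0,"jaw":1},{"tx":0,"ty":0,"tz":-4,"ax":0,"ay":0,"az":0,"jaw":1},{"tx":0,"ty":0,"tz":-5,"ax":0,"ay":0,"az":0,"jaw":1}]'
python3 - <<'E'
from plan import *
cmp(KN+A*93)
for n in ['side','top']:
    im,d=viewer.get_image(n); K=proj(n,[KN])[0].astype(int)
    cv2.imwrite(f'pics/k_{n}.png',cv2.resize(im[K[1]-40:K[1]+40,K[0]-50:K[0]+50,::-1],None,fx=4,fy=4))
a=cv2.imread('pics/k_side.png');b=cv2.imread('pics/k_top.png');cv2.imwrite('pics/k2.png',np.hstack([a,b]))
RS=frame(-Z,Fx); G=lambda y,z: O+Fy*y+Z*z
rows([(G(92,230),RS,12),(G(92,75),RS,5)])
E
```

```text
t: 9.3
ee_pos: [371.7, 242.3, 245.5]
orientation: [1.348, 2.19, 0.344]
ft_force: [-0.2, 0.6, 0.5]
width: 87.8
t 9.3 dpos [-1.6 -1.9  0.7] F [-0.2  0.6  0.5] w 87.8319503813117 q [ 0.89  0.02  2.26 -0.85  0.69 -0.52]
12 [{"tx":0.28,"ty":0.99,"tz":0.67,"ax":3.1,"ay":-1.7,"az":9.9,"jaw":1},{"tx":0.46,"ty":0.95,"tz":0.61,"ax":3.1,"ay":-1.7,"az":9.8,"jaw":1},{"tx":0.64,"ty":0.9,"tz":0.54,"ax":3.1,"ay":-1.8,"az":9.9,"jaw":1},{"tx":0.8,"ty":0.79,"tz":0.48,"ax":3.1,"ay":-1.7,"az":9.8,"jaw":1},{"tx":0.94,"ty":0.67,"tz":0.4,"ax":3.1,"ay":-1.7,"az":9.9,"jaw":1},{"tx":1.05,"ty":0.52,"tz":0.35,"ax":3.1,"ay":-1.7,"az":9.8,"jaw":1},{"tx":1.14,"ty":0.35,"tz":0.29,"ax":3.1,"ay":-1.7,"az":9.9,"jaw":1},{"tx":1.19,"ty":0.16,"tz":0.24,"ax":3.1,"ay":-1.8,"az":9.8,"jaw":1},{"tx":1.21,"ty":-0.03,"tz":0.2,"ax":3.1,"ay":-1.7,"az":9.9,"jaw":1},{"tx":1.19,"ty":-0.24,"tz":0.17,"ax":3.1,"ay":-1.7,"az":9.8,"jaw":1},{"tx":1.14,"ty":-0.42,"tz":0.15,"ax":3.1,"ay":-1.7,"az":9.9,"jaw":1},{"tx":1.05,"ty":-0.6,"tz":0.15,"ax":3.1,"ay":-1.8,"az":9.8,"jaw":1}]
5 [{"tx":0,"ty":-0,"tz":3.1,"ax":0,"ay":0,"az":0,"jaw":1},{"tx":0.01,"ty":-0,"tz":3.1,"ax":0,"ay":0,"az":0,"jaw":1},{"tx":-0,"ty":-0,"tz":3.1,"ax":0,"ay":0,"az":0,"jaw":1},{"tx":0,"ty":-0.01,"tz":3.1,"ax":0,"ay":0,"az":0,"jaw":1},{"tx":0,"ty":0,"tz":3.1,"ax":0,"ay":0,"az":0,"jaw":1}]
```

View pics/k2.png

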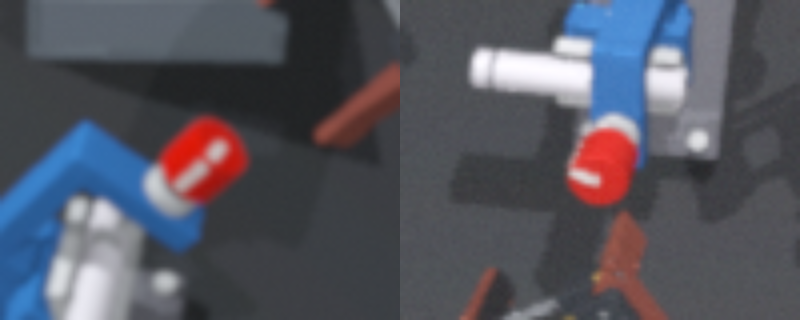

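The mark swung from pointing along the arm to pointing at the shaft's overhang, about 70°, so the clamp is open. Now the overhanging end.

```bash
python3 -m inch '[{"tx":0.3,"ty":1,"tz":0.5,"ax":3.1,"ay":-1.7,"az":9.9,"jaw":1},{"tx":0.5,"ty":0.9,"tz":0.4,"ax":3.1,"ay":-1.7,"az":9.8,"jaw":1},{"tx":0.6,"ty":0.9,"tz":0.3,"ax":3.1,"ay":-1.8,"az":9.9,"jaw":1},{"tx":0.8,"ty":0.8,"tz":0.3,"ax":3.1,"ay":-1.7,"az":9.8,"jaw":1},{"tx":0.9,"ty":0.7,"tz":0.2,"ax":3.1,"ay":-1.7,"az":9.9,"jaw":1},{"tx":1,"ty":0.5,"tz":0.2,"ax":3.1,"ay":-1.7,"az":9.8,"jaw":1},{"tx":1.1,"ty":0.3,"tz":0.1,"ax":3.1,"ay":-1.7,"az":9.9,"jaw":1},{"tx":1.2,"ty":0.2,"tz":0.1,"ax":3.1,"ay":-1.8,"az":9.8,"jaw":1},{"tx":1.2,"ty":0,"tz":0,"ax":3.1,"ay":-1.7,"az":9.9,"jaw":1},{"tx":1.2,"ty":-0.2,"tz":0,"ax":3.1,"ay":-1.7,"az":9.8,"jaw":1},{"tx":1.1,"ty":-0.4,"tz":0,"ax":3.1,"ay":-1.7,"az":9.9,"jaw":1},{"tx":1,"ty":-0.6,"tz":0,"ax":3.1,"ay":-1.8,"az":9.8,"jaw":1}]'
python3 - <<'E'
from plan import *
RS=frame(-Z,Fx); G=lambda y,z: O+Fy*y+Z*z
cmp(G(92,250),RS)
rows([(G(92,180),RS,3),(G(92,75),RS,4)])
E
```

```text
t: 10.9
ee_pos: [487.2, 323.1, 244.1]
orientation: [3.131, -0.176, -0.009]
ft_force: [-0.3, 0.5, -0.6]
width: 88.0
t 10.9 dpos [-7.  -0.8 -5.9] F [-0.3  0.5 -0.6] w 88.01103406012078 q [ 0.57  0.34  1.7  -0.    1.11  0.68]
rot err deg [ 0.4  0.3 -0.4]
3 [{"tx":0.24,"ty":-0.07,"tz":2.13,"ax":0.1,"ay":0.1,"az":-0.1,"jaw":1},{"tx":0.23,"ty":-0.06,"tz":2.14,"ax":0.1,"ay":0.1,"az":-0.2,"jaw":1},{"tx":0.24,"ty":-0.05,"tz":2.13,"ax":0.2,"ay":0.1,"az":-0.1,"jaw":1}]
4 [{"tx":-0,"ty":0,"tz":2.63,"ax":-0,"ay":0,"az":-0,"jaw":1},{"tx":-0,"ty":0,"tz":2.62,"ax":-0,"ay":0,"az":-0,"jaw":1},{"tx":-0,"ty":0,"tz":2.63,"ax":-0,"ay":0,"az":-0,"jaw":1},{"tx":-0,"ty":0,"tz":2.62,"ax":-0,"ay":0,"az":-0,"jaw":1}]
```

```bash
python3 -m inch '[{"tx":0.24,"ty":-0.06,"tz":2.1,"ax":0.1,"ay":0.1,"az":-0.1,"jaw":1},{"tx":0.23,"ty":-0.06,"tz":2.1,"ax":0.1,"ay":0.1,"az":-0.2,"jaw":1},{"tx":0.24,"ty":-0.06,"tz":2.1,"ax":0.2,"ay":0.1,"az":-0.1,"jaw":1},{"tx":0,"ty":0,"tz":2.6,"ax":0,"ay":0,"az":0,"jaw":1},{"tx":0,"ty":0,"tz":2.6,"ax":0,"ay":0,"az":0,"jaw":1},{"tx":0,"ty":0,"tz":2.6,"ax":0,"ay":0,"az":0,"jaw":1},{"tx":0,"ty":0,"tz":2.7,"ax":0,"ay":0,"az":0,"jaw":1},{"tx":0,"ty":0,"tz":0,"ax":0,"ay":0,"az":0,"jaw":1}]'
python3 - <<'E'
from plan import *
RS=frame(-Z,Fx); G=lambda y,z: O+Fy*y+Z*z
cmp(G(92,75),RS)
im,d=viewer.get_image('side'); cv2.imwrite('pics/s3.png',cv2.resize(im[220:380,220:400,::-1],None,fx=3.5,fy=3.5))
E
```

```text
t: 11.9
ee_pos: [492.2, 322.9, 74.5]
orientation: [3.135, -0.156, -0.005]
ft_force: [-0.6, 0.5, -0.0]
width: 88.0
t 11.9 dpos [-2.  -1.  -0.5] F [-0.6  0.5 -0. ] w 87.95268188417977 q [ 0.56  0.57  1.79 -0.    0.78  0.66]
rot err deg [0.2 0.2 0.3]
```

View pics/s3.png

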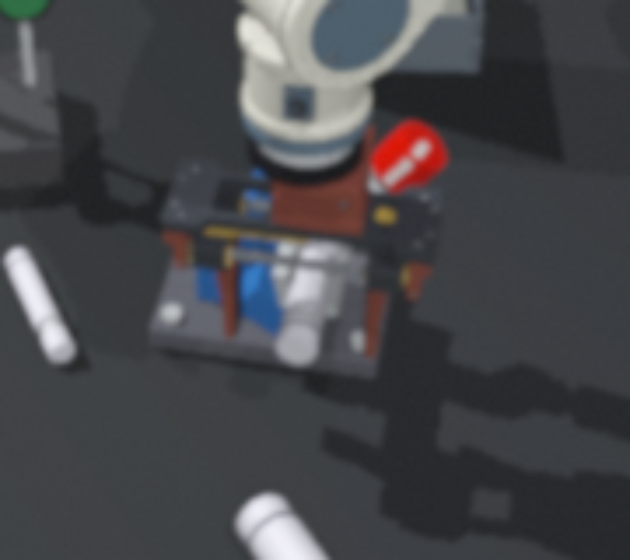

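The shaft end (~298,345) lies midway between the two fingers. I shift 2 mm, close, and draw it a little.

```bash
python3 -m inch '[{"tx":0.2,"ty":0,"tz":0,"ax":0,"ay":0,"az":0,"jaw":0.4},{"tx":0,"ty":0,"tz":0,"ax":0,"ay":0,"az":0,"jaw":0.4},{"tx":0,"ty":0,"tz":0,"ax":0,"ay":0,"az":0,"jaw":0.4},{"tx":0,"ty":0,"tz":0,"ax":0,"ay":0,"az":0,"jaw":0},{"tx":0,"ty":0,"tz":0,"ax":0,"ay":0,"az":0,"jaw":0},{"tx":0,"ty":0,"tz":0,"ax":0,"ay":0,"az":0,"jaw":0}]'
python3 -m inch '[{"tx":0,"ty":-0.4,"tz":0,"ax":0,"ay":0,"az":0,"jaw":0},{"tx":0,"ty":-0.4,"tz":0,"ax":0,"ay":0,"az":0,"jaw":0},{"tx":0,"ty":-0.4,"tz":0,"ax":0,"ay":0,"az":0,"jaw":0},{"tx":0,"ty":0,"tz":0,"ax":0,"ay":0,"az":0,"jaw":0}]'
```

```text
t: 12.7
ee_pos: [495.4, 324.4, 77.4]
orientation: [-3.137, 0.156, -0.001]
ft_force: [-3.7, 3.5, -1.0]
width: 31.6
t: 13.2
ee_pos: [496.5, 336.8, 77.2]
orientation: [-3.136, 0.155, -0.001]
ft_force: [-4.8, 0.6, -0.2]
width: 28.1
```

```bash
python3 -m inch '[{"tx":0,"ty":0,"tz":0,"ax":0,"ay":0,"az":0,"jaw":0.5},{"tx":0,"ty":0,"tz":0,"ax":0,"ay":0,"az":0,"jaw":0.5},{"tx":0,"ty":0,"tz":0,"ax":0,"ay":0,"az":0,"jaw":0.5},{"tx":-0.1,"ty":1.4,"tz":0.2,"ax":0,"ay":0,"az":0,"jaw":0.5},{"tx":0,"ty":1.4,"tz":0,"ax":0,"ay":0,"az":0,"jaw":0.5},{"tx":0,"ty":0,"tz":0,"ax":0,"ay":0,"az":0,"jaw":0.3},{"tx":0,"ty":0,"tz":0,"ax":0,"ay":0,"az":0,"jaw":0},{"tx":0,"ty":0,"tz":0,"ax":0,"ay":0,"az":0,"jaw":0},{"tx":0,"ty":0,"tz":0,"ax":0,"ay":0,"az":0,"jaw":0},{"tx":0,"ty":0,"tz":0,"ax":0,"ay":0,"az":0,"jaw":0}]'
python3 - <<'E'
from plan import *
RS=frame(-Z,Fx); G=lambda y,z: O+Fy*y+Z*z
cmp(G(74,74),RS)
E
```

```text
t: 14.45
ee_pos: [492.4, 308.3, 75.1]
orientation: [-3.138, 0.155, 0.0]
ft_force: [-5.0, -1.6, 1.4]
width: 27.7
t 14.45 dpos [0.1 2.3 1.1] F [-5.  -1.6  1.4] w 27.699028051165207 q [0.54 0.56 1.81 0.   0.76 0.64]
rot err deg [-0.   0.   0.4]
```

```bash
python3 -m inch '[{"tx":0,"ty":-0.8,"tz":0,"ax":0,"ay":0,"az":0,"jaw":0},{"tx":0,"ty":-1.2,"tz":0,"ax":0,"ay":0,"az":0,"jaw":0},{"tx":0,"ty":-1.2,"tz":0,"ax":0,"ay":0,"az":0,"jaw":0},{"tx":0,"ty":-1.2,"tz":0,"ax":0,"ay":0,"az":0,"jaw":0},{"tx":0,"ty":-1.2,"tz":0,"ax":0,"ay":0,"az":0,"jaw":0},{"tx":0,"ty":-1.2,"tz":0,"ax":0,"ay":0,"az":0,"jaw":0},{"tx":0,"ty":-1.2,"tz":0,"ax":0,"ay":0,"az":0,"jaw":0},{"tx":0,"ty":-0.8,"tz":0,"ax":0,"ay":0,"az":0,"jaw":0},{"tx":0,"ty":-0.4,"tz":0,"ax":0,"ay":0,"az":0,"jaw":0},{"tx":0,"ty":0,"tz":-0.5,"ax":0,"ay":0,"az":0,"jaw":0}]'
python3 - <<'E'
from plan import *
RS=frame(-Z,Fx); G=lambda y,z: O+Fy*y+Z*z
cmp(G(166,80),RS)
im,d=viewer.get_image('side'); cv2.imwrite('pics/s4.png',cv2.resize(im[230:400,220:420,::-1],None,fx=3,fy=3))
E
```

```text
t: 15.7
ee_pos: [501.9, 399.9, 80.2]
orientation: [-3.137, 0.155, -0.001]
ft_force: [0.1, -0.3, -2.0]
width: 27.7
t 15.7 dpos [-0.   2.5  0.2] F [ 0.1 -0.3 -2. ] w 27.749202984393833 q [ 0.65  0.62  1.67 -0.    0.85  0.75]
rot err deg [-0.  -0.   0.4]
```

View pics/s4.png

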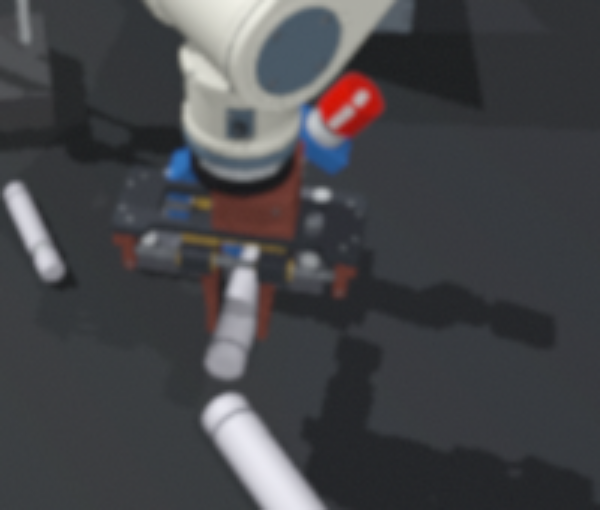

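```bash
cat >> plan.py <<'E'
RC=frame(-Z,Cx); RS=frame(-Z,Fx)
PL=lambda z: C-42*Cx+24*Cy+Z*z
E
sed -i 's/"jaw\\":1}/"jaw\\":0}/' plan.py
python3 - <<'E'
from plan import *
o=get_obs(); p=np.array(o['ee_pos'])
print(PL(0)); rows([(p+[0,0,220],None,8),(PL(300),RC,20)])
E
```

```text
[ 423.70095118 -172.9316813     0.        ]
8 [{"tx":0,"ty":-0,"tz":-2.75,"ax":0,"ay":0,"az":0,"jaw":1},{"tx":0.01,"ty":-0.01,"tz":-2.75,"ax":0,"ay":0,"az":0,"jaw":1},{"tx":0,"ty":0,"tz":-2.75,"ax":0,"ay":0,"az":0,"jaw":1},{"tx":0.01,"ty":-0,"tz":-2.75,"ax":0,"ay":0,"az":0,"jaw":1},{"tx":0,"ty":-0.01,"tz":-2.75,"ax":0,"ay":0,"az":0,"jaw":1},{"tx":0.01,"ty":0,"tz":-2.75,"ax":0,"ay":0,"az":0,"jaw":1},{"tx":0,"ty":-0,"tz":-2.75,"ax":0,"ay":0,"az":0,"jaw":1},{"tx":0.01,"ty":-0,"tz":-2.75,"ax":0,"ay":0,"az":0,"jaw":1}]
20 [{"tx":-0.11,"ty":2.89,"tz":0,"ax":-0,"ay":-0,"az":-0.4,"jaw":1},{"tx":-0.13,"ty":2.89,"tz":0,"ax":-0,"ay":-0,"az":-0.5,"jaw":1},{"tx":-0.15,"ty":2.89,"tz":0.01,"ax":-0,"ay":-0,"az":-0.4,"jaw":1},{"tx":-0.18,"ty":2.88,"tz":-0,"ax":-0,"ay":-0,"az":-0.5,"jaw":1},{"tx":-0.2,"ty":2.89,"tz":0,"ax":-0,"ay":-0,"az":-0.4,"jaw":1},{"tx":-0.22,"ty":2.88,"tz":0,"ax":-0,"ay":-0,"az":-0.5,"jaw":1},{"tx":-0.24,"ty":2.88,"tz":0.01,"ax":-0,"ay":-0,"az":-0.4,"jaw":1},{"tx":-0.27,"ty":2.88,"tz":-0,"ax":-0,"ay":-0,"az":-0.5,"jaw":1},{"tx":-0.29,"ty":2.88,"tz":0,"ax":-0,"ay":-0,"az":-0.4,"jaw":1},{"tx":-0.31,"ty":2.87,"tz":0,"ax":-0,"ay":-0.1,"az":-0.5,"jaw":1},{"tx":-0.33,"ty":2.87,"tz":0.01,"ax":-0,"ay":0,"az":-0.4,"jaw":1},{"tx":-0.36,"ty":2.87,"tz":-0,"ax":-0,"ay":0,"az":-0.5,"jaw":1},{"tx":-0.38,"ty":2.87,"tz":0,"ax":-0,"ay":0,"az":-0.4,"jaw":1},{"tx":-0.4,"ty":2.86,"tz":0,"ax":-0,"ay":0,"az":-0.4,"jaw":1},{"tx":-0.42,"ty":2.86,"tz":0.01,"ax":-0,"ay":0,"az":-0.5,"jaw":1},{"tx":-0.44,"ty":2.86,"tz":0,"ax":-0,"ay":0,"az":-0.4,"jaw":1},{"tx":-0.47,"ty":2.86,"tz":0,"ax":-0,"ay":0,"az":-0.5,"jaw":1},{"tx":-0.49,"ty":2.85,"tz":0.01,"ax":-0.1,"ay":0,"az":-0.4,"jaw":1},{"tx":-0.51,"ty":2.84,"tz":0,"ax":0,"ay":0,"az":-0.5,"jaw":1},{"tx":-0.54,"ty":2.84,"tz":0.01,"ax":0,"ay":-0,"az":-0.4,"jaw":1}]
```

```bash
python3 -m inch '[{"tx":0,"ty":0,"tz":-1.5,"ax":0,"ay":0,"az":0,"jaw":0},{"tx":0,"ty":0,"tz":-3,"ax":0,"ay":0,"az":0,"jaw":0},{"tx":0,"ty":0,"tz":-3.5,"ax":0,"ay":0,"az":0,"jaw":0},{"tx":0,"ty":0,"tz":-3.5,"ax":0,"ay":0,"az":0,"jaw":0},{"tx":0,"ty":0,"tz":-3.5,"ax":0,"ay":0,"az":0,"jaw":0},{"tx":0,"ty":0,"tz":-3.5,"ax":0,"ay":0,"az":0,"jaw":0},{"tx":0,"ty":0.8,"tz":-2.5,"ax":0,"ay":0,"az":0,"jaw":0},{"tx":-0.1,"ty":2,"tz":-1,"ax":0,"ay":0,"az":0,"jaw":0},{"tx":-0.1,"ty":3,"tz":0,"ax":0,"ay":0,"az":-0.5,"jaw":0},{"tx":-0.2,"ty":3.5,"tz":0,"ax":0,"ay":0,"az":-0.5,"jaw":0},{"tx":-0.2,"ty":3.5,"tz":0,"ax":0,"ay":0,"az":-0.5,"jaw":0},{"tx":-0.2,"ty":3.5,"tz":0,"ax":0,"ay":0,"az":-0.5,"jaw":0}]'
python3 -m inch '[{"tx":-0.3,"ty":3.5,"tz":0,"ax":0,"ay":0,"az":-0.6,"jaw":0},{"tx":-0.3,"ty":3.5,"tz":0,"ax":0,"ay":0,"az":-0.6,"jaw":0},{"tx":-0.3,"ty":3.5,"tz":0,"ax":0,"ay":0,"az":-0.6,"jaw":0},{"tx":-0.4,"ty":3.5,"tz":0,"ax":0,"ay":0,"az":-0.6,"jaw":0},{"tx":-0.4,"ty":3.5,"tz":0,"ax":0,"ay":0,"az":-0.6,"jaw":0},{"tx":-0.4,"ty":3.5,"tz":0,"ax":0,"ay":0,"az":-0.6,"jaw":0},{"tx":-0.4,"ty":3.5,"tz":0,"ax":0,"ay":0,"az":-0.6,"jaw":0},{"tx":-0.5,"ty":3.5,"tz":0,"ax":0,"ay":0,"az":-0.6,"jaw":0},{"tx":-0.5,"ty":3.5,"tz":0,"ax":0,"ay":0,"az":-0.6,"jaw":0},{"tx":-0.5,"ty":3,"tz":0,"ax":0,"ay":0,"az":-0.6,"jaw":0},{"tx":-0.5,"ty":2.5,"tz":0,"ax":0,"ay":0,"az":-0.6,"jaw":0},{"tx":-0.5,"ty":2,"tz":0,"ax":0,"ay":0,"az":-0.5,"jaw":0}]'
python3 - <<'E'
from plan import *
cmp(PL(300),RC)
rows([(PL(300),RC,2)])
n='top'
im,d=viewer.get_image(n); cv2.imwrite('pics/t5.png',cv2.resize(im[140:340,260:460,::-1],None,fx=2.8,fy=2.8))
im,d=viewer.get_image('side'); a=cv2.resize(im[60:260,220:420,::-1],None,fx=2.8,fy=2.8); b=cv2.imread('pics/t5.png'); cv2.imwrite('pics/t5.png',cv2.resize(np.hstack([a,b]),(800,400)))
E
```

```text
t: 17.25
ee_pos: [478.4, 235.8, 299.8]
orientation: [-3.14, 0.1, -0.001]
ft_force: [0.2, 1.0, -1.9]
width: 27.3
t: 18.75
ee_pos: [423.9, -152.7, 299.4]
orientation: [-3.139, -0.093, -0.0]
ft_force: [-0.6, -0.2, -1.7]
width: 28.0
t 18.75 dpos [ 0.2 20.2 -0.6] F [-0.6 -0.2 -1.7] w 27.966460622658126 q [-0.37  0.07  1.92  0.    1.16 -0.43]
rot err deg [-0.1 -0.   0.1]
2 [{"tx":-0.07,"ty":1.01,"tz":-0.03,"ax":-0,"ay":-0,"az":0.1,"jaw":1},{"tx":-0.06,"ty":1.01,"tz":-0.03,"ax":-0.1,"ay":-0,"az":0,"jaw":1}]
```

View pics/t5.png

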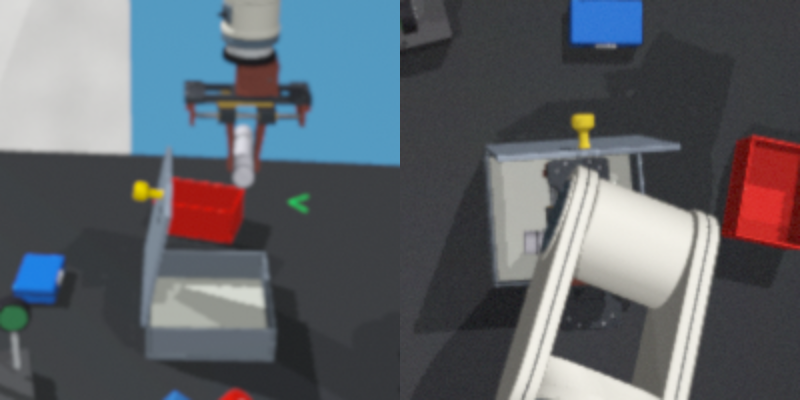

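The shaft hangs over the case and looks roughly level (side crop ~242,160). I measure its tilt and offset before lowering.

```bash
cat > sh.py <<'E'
from plan import *
def shaft():
    im,d=viewer.get_image('side'); o=get_obs(); Rt=R(o['orientation']); best=None
    p,r,c=world('side',d); w=(p-o['ee_pos'])@Rt  # tool frame
    col=im[r,c].astype(int); k=(abs(w[:,0])<17)&(w[:,1]>-75)&(w[:,1]<110)&(w[:,2]>-40)&(w[:,2]<30)&(col.min(1)>95)&(np.ptp(col,axis=1)<25)
    q=p[k]
    def res(v):
        dr=np.array([v[2],1,v[3]]); dr/=np.linalg.norm(dr); e=q-o['ee_pos']-np.array([v[0],0,v[1]]); return np.linalg.norm(e-np.outer(e@dr,dr),axis=1)-14
    s=least_squares(res,[0,8,-.05,0],loss='soft_l1'); print(len(q),'dx,dz,slopes',np.round(s.x,3),'y ext',np.percentile(q[:,1]-o['ee_pos'][1],[1,99]),'res',np.abs(s.fun).mean())
from scipy.optimize import least_squares
shaft()
E
python3 sh.py
```

```text
266 dx,dz,slopes [ 3.082 10.623  0.     0.027] y ext [-95.49357162  54.46569609] res 2.3743150399709876
```

```bash
python3 -m inch '[{"tx":-0.1,"ty":1,"tz":1.5,"ax":0,"ay":0,"az":0,"jaw":0},{"tx":-0.1,"ty":0.9,"tz":3,"ax":0,"ay":0,"az":0,"jaw":0},{"tx":0,"ty":0,"tz":3.5,"ax":0,"ay":0,"az":0,"jaw":0},{"tx":0,"ty":0,"tz":3.5,"ax":0,"ay":0,"az":0,"jaw":0},{"tx":0,"ty":0,"tz":3.5,"ax":0,"ay":0,"az":0,"jaw":0},{"tx":0,"ty":0,"tz":3.5,"ax":0,"ay":0,"az":0,"jaw":0},{"tx":0,"ty":0,"tz":2.5,"ax":0,"ay":0,"az":0,"jaw":0},{"tx":0,"ty":0,"tz":2.5,"ax":0,"ay":0,"az":0,"jaw":0},{"tx":0,"ty":0,"tz":2,"ax":0,"ay":0,"az":0,"jaw":0},{"tx":0,"ty":0,"tz":1.5,"ax":0,"ay":0,"az":0,"jaw":0},{"tx":0,"ty":0,"tz":0.6,"ax":0,"ay":0,"az":0,"jaw":0},{"tx":0,"ty":0,"tz":0,"ax":0,"ay":0,"az":0,"jaw":0}]'
python3 - <<'E'
from plan import *
cmp(PL(12),RC)
E
```

```text
t: 20.4
ee_pos: [425.2, -170.3, 23.7]
orientation: [-3.139, -0.095, -0.002]
ft_force: [-0.5, -0.0, -1.7]
width: 28.2
t 20.4 dpos [ 1.5  2.6 11.7] F [-0.5 -0.  -1.7] w 28.152330306216193 q [-0.41  0.54  2.09  0.    0.51 -0.47]
rot err deg [-0.1 -0.1  0.2]
```

```bash
python3 -m inch '[{"tx":0,"ty":0,"tz":0.5,"ax":0,"ay":0,"az":0,"jaw":0},{"tx":0,"ty":0,"tz":0.4,"ax":0,"ay":0,"az":0,"jaw":0},{"tx":0,"ty":0,"tz":0.2,"ax":0,"ay":0,"az":0,"jaw":0},{"tx":0,"ty":0,"tz":0,"ax":0,"ay":0,"az":0,"jaw":0}]'
```

```text
t: 20.9
ee_pos: [425.2, -170.4, 12.8]
orientation: [-3.139, -0.094, -0.002]
ft_force: [0.2, 1.0, -2.7]
width: 27.8
```

```bash
python3 -m inch '[{"tx":0,"ty":0,"tz":0.15,"ax":0,"ay":0,"az":0,"jaw":0},{"tx":0,"ty":0,"tz":0,"ax":0,"ay":0,"az":0,"jaw":0}]'; python3 -m inch '[{"tx":0,"ty":0,"tz":0.15,"ax":0,"ay":0,"az":0,"jaw":0},{"tx":0,"ty":0,"tz":0,"ax":0,"ay":0,"az":0,"jaw":0}]'
```

```text
t: 21.15
ee_pos: [425.3, -170.4, 11.3]
orientation: [-3.139, -0.094, -0.002]
ft_force: [-0.3, -0.8, -2.3]
width: 27.5
t: 21.4
ee_pos: [425.5, -170.2, 10.9]
orientation: [-3.139, -0.093, -0.003]
ft_force: [-3.8, 3.1, 15.1]
width: 27.6
```

```bash
python3 -m inch '[{"tx":0,"ty":0,"tz":-0.05,"ax":0,"ay":0,"az":0,"jaw":0.5},{"tx":0,"ty":0,"tz":0,"ax":0,"ay":0,"az":0,"jaw":0.5},{"tx":0,"ty":0,"tz":0,"ax":0,"ay":0,"az":0,"jaw":0.5},{"tx":0,"ty":0,"tz":0,"ax":0,"ay":0,"az":0,"jaw":0.5},{"tx":0,"ty":0,"tz":-1,"ax":0,"ay":0,"az":0,"jaw":0.5},{"tx":0,"ty":0,"tz":-3,"ax":0,"ay":0,"az":0,"jaw":0.5},{"tx":0,"ty":0,"tz":-5,"ax":0,"ay":0,"az":0,"jaw":0.5},{"tx":0,"ty":0,"tz":-5,"ax":0,"ay":0,"az":0,"jaw":0},{"tx":0,"ty":0,"tz":-6,"ax":0,"ay":0,"az":0,"jaw":0},{"tx":0,"ty":0,"tz":-6,"ax":0,"ay":0,"az":0,"jaw":0},{"tx":0,"ty":0,"tz":-6,"ax":0,"ay":0,"az":0,"jaw":0},{"tx":0,"ty":0,"tz":-6,"ax":0,"ay":0,"az":0,"jaw":0}]'
python3 - <<'E'
from plan import *
im,d=viewer.get_image('side'); p,r,c=world('side',d)
w=np.c_[(p-C)@Cx,(p-C)@Cy,p[:,2]]; col=im[r,c].astype(int)
k=(abs(w[:,0])<92)&(abs(w[:,1])<107)&(w[:,2]>12)&(w[:,2]<45)&(w[:,0]<60); q=w[k]; print('obj in case',len(q),np.percentile(q,[2,50,98],axis=0).round(), cv2.minAreaRect(q[:,:2].astype(np.float32)))
# lid angle
k=(w[:,0]>40)&(w[:,0]<115)&(abs(w[:,1])<90)&(w[:,2]>80)&(w[:,2]<250); q=w[k]; s=np.polyfit(q[:,2],q[:,0],1); print('lid dx/dz',s, 'x at z60',np.polyval(s,60),len(q))
cv2.imwrite('pics/s6.png',cv2.resize(im[100:300,220:420,::-1],None,fx=3,fy=3))
E
```

```text
t: 22.9
ee_pos: [423.9, -170.4, 393.1]
orientation: [-3.14, -0.094, -0.004]
ft_force: [1.2, -0.2, -0.3]
width: 0.7
obj in case 314 [[ -77. -107.   12.]
 [ -36.  -22.   31.]
 [  51.   68.   43.]] ((-17.28034210205078, -0.890960693359375), (145.07923889160156, 214.943115234375), 1.4696664810180664)
lid dx/dz [-8.93535356e-02  1.07962027e+02] x at z60 102.60081449849316 298
```

View pics/s6.png

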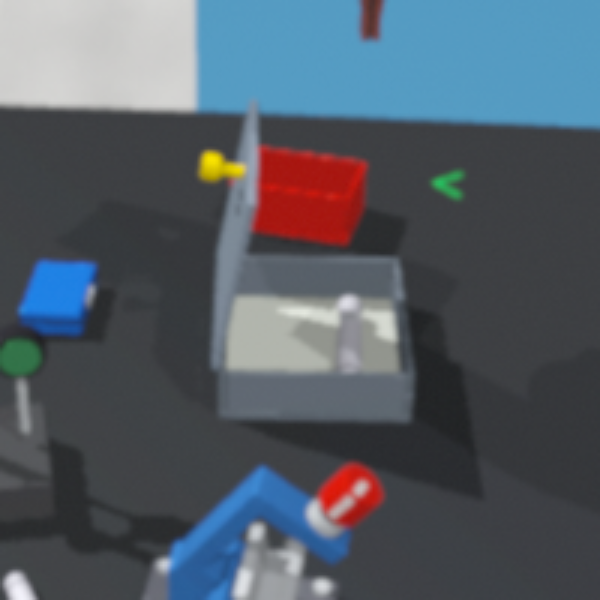

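The shaft lies flat in the case (crop ~348,330) with the lid still open. Next I go behind the lid with closed fingers, beside the handle, and follow the lid's arc down.

```bash
cat > lid.py <<'E'
from plan import *
def T(th,r=150,y=50,dz=0): 
    x=100-r*np.cos(th)+8*np.sin(th)+13.5; z=60+r*np.sin(th)+8*np.cos(th)
    return C+Cx*x+Cy*y+Z*(z+dz)
E
python3 - <<'E'
from lid import *
s=T(1.38)+Cx*30
print(s)
rows([(np.array([*s[:2],393]),RC,6),(s,RC,5)])
print('arc')
from itertools import chain
st=(T(1.38)+Cx*30,Ro.from_matrix(RC)); rr=[1.38]+list(np.arange(1.28,0.15,-.1))+[.13,.08,.04,.0]
prev=s
for a in rr:
    t=T(a); dv=(t-prev)@RC/10; print(round(a,2),np.round(dv,2)); prev=t
E
```

```text
[ 586.86063544 -137.57919993  208.79515621]
6 [{"tx":2.69,"ty":-0.41,"tz":0.17,"ax":0,"ay":-0.1,"az":0,"jaw":1},{"tx":2.7,"ty":-0.41,"tz":0.17,"ax":0.1,"ay":-0.2,"az":0.1,"jaw":1},{"tx":2.69,"ty":-0.41,"tz":0.15,"ax":0,"ay":-0.1,"az":-0,"jaw":1},{"tx":2.69,"ty":-0.41,"tz":0.16,"ax":0.1,"ay":-0.1,"az":0,"jaw":1},{"tx":2.7,"ty":-0.41,"tz":0.14,"ax":0,"ay":-0.1,"az":0,"jaw":1},{"tx":2.69,"ty":-0.42,"tz":0.15,"ax":0.1,"ay":-0.2,"az":0.1,"jaw":1}]
5 [{"tx":0,"ty":0,"tz":3.68,"ax":-0,"ay":0,"az":-0,"jaw":1},{"tx":0.01,"ty":0,"tz":3.69,"ax":-0,"ay":0,"az":-0,"jaw":1},{"tx":-0,"ty":0,"tz":3.68,"ax":-0,"ay":0,"az":-0,"jaw":1},{"tx":0,"ty":0.01,"tz":3.68,"ax":-0,"ay":0,"az":-0,"jaw":1},{"tx":0.01,"ty":-0,"tz":3.69,"ax":-0,"ay":0,"az":-0,"jaw":1}]
arc
1.38 [-3. -0.  0.]
1.28 [-1.48  0.    0.28]
1.18 [-1.44 -0.    0.43]
1.08 [-1.39  0.    0.57]
0.98 [-1.33 -0.    0.7 ]
0.88 [-1.25 -0.    0.83]
0.78 [-1.16  0.    0.95]
0.68 [-1.06 -0.    1.06]
0.58 [-0.95 -0.    1.16]
0.48 [-0.83 -0.    1.25]
0.38 [-0.7   0.    1.33]
0.28 [-0.56 -0.    1.39]
0.18 [-0.42 -0.    1.44]
0.13 [-0.16  0.    0.73]
0.08 [-0.12 -0.    0.74]
0.04 [-0.07  0.    0.6 ]
0.0 [-0.04 -0.    0.6 ]
```

```bash
python3 -m inch '[{"tx":3,"ty":-0.5,"tz":0.2,"ax":0,"ay":0,"az":0,"jaw":0},{"tx":3,"ty":-0.4,"tz":0.2,"ax":0,"ay":0,"az":0,"jaw":0},{"tx":3,"ty":-0.4,"tz":0.1,"ax":0,"ay":0,"az":0,"jaw":0},{"tx":3,"ty":-0.4,"tz":0.1,"ax":0,"ay":0,"az":0,"jaw":0},{"tx":3,"ty":-0.4,"tz":0.1,"ax":0,"ay":0,"az":0,"jaw":0},{"tx":3,"ty":-0.4,"tz":0.1,"ax":0,"ay":0,"az":0,"jaw":0},{"tx":0,"ty":0,"tz":3,"ax":0,"ay":0,"az":0,"jaw":0},{"tx":0,"ty":0,"tz":4,"ax":0,"ay":0,"az":0,"jaw":0},{"tx":0,"ty":0,"tz":4,"ax":0,"ay":0,"az":0,"jaw":0},{"tx":0,"ty":0,"tz":4,"ax":0,"ay":0,"az":0,"jaw":0},{"tx":0,"ty":0,"tz":3.2,"ax":0,"ay":0,"az":0,"jaw":0},{"tx":0,"ty":0,"tz":0,"ax":0,"ay":0,"az":0,"jaw":0}]'
python3 - <<'E'
from lid import *
cmp(T(1.38)+Cx*48,RC)
E
python3 -m inch '[{"tx":-1.5,"ty":0,"tz":0,"ax":0,"ay":0,"az":0,"jaw":0},{"tx":-1.5,"ty":0,"tz":0,"ax":0,"ay":0,"az":0,"jaw":0},{"tx":-1.3,"ty":0,"tz":0,"ax":0,"ay":0,"az":0,"jaw":0},{"tx":-1,"ty":0,"tz":0,"ax":0,"ay":0,"az":0,"jaw":0},{"tx":-1,"ty":0,"tz":0.3,"ax":0,"ay":0,"az":0,"jaw":0},{"tx":-1.4,"ty":0,"tz":0.4,"ax":0,"ay":0,"az":0,"jaw":0}]'
python3 - <<'E'
from lid import *
for a in (1.28,1.22,1.18): cmp(T(a))
E
```

```text
t: 24.45
ee_pos: [601.2, -134.3, 198.4]
orientation: [-3.138, -0.094, 0.006]
ft_force: [-0.2, 0.8, -0.8]
width: 0.5
t 24.45 dpos [ -3.7   2.2 -10.4] F [-0.2  0.8 -0.8] w 0.5200470461594167 q [-0.24  0.44  1.67  0.    1.04 -0.3 ]
rot err deg [-0.1  0.2  0.2]
t: 25.2
ee_pos: [526.2, -139.7, 193.7]
orientation: [-3.14, -0.095, -0.004]
ft_force: [2.2, -1.0, 0.7]
width: 0.4
t 25.2 dpos [-16.    0.5 -12.3] F [ 2.2 -1.   0.7] w 0.4446389278744055 q [-0.28  0.34  1.83  0.    0.96 -0.34]
t 25.2 dpos [-7.3  1.  -9.9] F [ 2.2 -1.   0.7] w 0.4446389278744055 q [-0.28  0.34  1.83  0.    0.96 -0.34]
t 25.2 dpos [-1.6  1.3 -8. ] F [ 2.2 -1.   0.7] w 0.4446389278744055 q [-0.28  0.34  1.83  0.    0.96 -0.34]
```

```bash
python3 -m inch '[{"tx":-1.4,"ty":0,"tz":0.5,"ax":0,"ay":0,"az":0,"jaw":0},{"tx":-1.3,"ty":0,"tz":0.6,"ax":0,"ay":0,"az":0,"jaw":0},{"tx":-1.3,"ty":0,"tz":0.7,"ax":0,"ay":0,"az":0,"jaw":0},{"tx":-1.2,"ty":0,"tz":0.8,"ax":0,"ay":0,"az":0,"jaw":0},{"tx":-1.1,"ty":0,"tz":0.9,"ax":0,"ay":0,"az":0,"jaw":0},{"tx":-1,"ty":0,"tz":1,"ax":0,"ay":0,"az":0,"jaw":0},{"tx":-0.9,"ty":0,"tz":1.1,"ax":0,"ay":0,"az":0,"jaw":0}]'
python3 - <<'E'
from lid import *
e=get_obs()['ee_pos']-C; x=e@Cx-13.5-100; z=e[2]-60
r=np.hypot(x,z); print('x,z',x,z,'theta~',np.arctan2(z,-x)-np.arcsin(8/r),'r',r)
E
```

```text
t: 26.08
ee_pos: [443.9, -144.4, 136.7]
orientation: [-3.139, -0.094, -0.002]
ft_force: [0.6, 0.2, 0.8]
width: 0.6
x,z -133.67592667776955 76.71757130018241 theta~ 0.4690836902947231 r 154.12604945095748
```

```bash
python3 -m inch '[{"tx":-0.7,"ty":0,"tz":1.1,"ax":0,"ay":0,"az":0,"jaw":0},{"tx":-0.5,"ty":0,"tz":1.1,"ax":0,"ay":0,"az":0,"jaw":0},{"tx":-0.4,"ty":0,"tz":1.1,"ax":0,"ay":0,"az":0,"jaw":0},{"tx":-0.3,"ty":0,"tz":1,"ax":0,"ay":0,"az":0,"jaw":0},{"tx":-0.1,"ty":0,"tz":0.8,"ax":0,"ay":0,"az":0,"jaw":0},{"tx":0,"ty":0,"tz":0.6,"ax":0,"ay":0,"az":0,"jaw":0},{"tx":0,"ty":0,"tz":0.5,"ax":0,"ay":0,"az":0,"jaw":0},{"tx":0,"ty":0,"tz":0.3,"ax":0,"ay":0,"az":0,"jaw":0}]'
```

```text
t: 27.08
ee_pos: [424.8, -145.4, 72.1]
orientation: [-3.139, -0.094, -0.002]
ft_force: [-0.8, -0.5, 0.6]
width: 0.5
```

```bash
python3 -m inch '[{"tx":0,"ty":0,"tz":0.2,"ax":0,"ay":0,"az":0,"jaw":0},{"tx":0,"ty":0,"tz":0.2,"ax":0,"ay":0,"az":0,"jaw":0},{"tx":0,"ty":0,"tz":0,"ax":0,"ay":0,"az":0,"jaw":0}]'; python3 -m inch '[{"tx":0,"ty":0,"tz":0.15,"ax":0,"ay":0,"az":0,"jaw":0},{"tx":0,"ty":0,"tz":0,"ax":0,"ay":0,"az":0,"jaw":0}]'
```

```text
t: 27.45
ee_pos: [424.9, -145.5, 68.8]
orientation: [-3.139, -0.094, -0.003]
ft_force: [-1.1, -0.1, 6.1]
width: 0.7
t: 27.7
ee_pos: [424.9, -145.5, 68.4]
orientation: [-3.14, -0.094, -0.003]
ft_force: [-6.7, 2.5, 24.8]
width: 0.4
```

It is firmly seated: 25 N with the outer face at z≈68. I retreat and check.

```bash
python3 -m inch '[{"tx":0,"ty":0,"tz":-2,"ax":0,"ay":0,"az":0,"jaw":0},{"tx":0,"ty":0,"tz":-5,"ax":0,"ay":0,"az":0,"jaw":0},{"tx":0,"ty":0,"tz":-6,"ax":0,"ay":0,"az":0,"jaw":0},{"tx":0,"ty":0,"tz":-6,"ax":0,"ay":0,"az":0,"jaw":0},{"tx":0,"ty":0,"tz":-6,"ax":0,"ay":0,"az":0,"jaw":0},{"tx":0,"ty":0,"tz":-4,"ax":0,"ay":0,"az":0,"jaw":0},{"tx":0,"ty":0,"tz":0,"ax":0,"ay":0,"az":0,"jaw":0}]'
python3 - <<'E'
from plan import *
im,d=viewer.get_image('side'); p,r,c=world('side',d)
w=np.c_[(p-C)@Cx,(p-C)@Cy,p[:,2]]; k=(abs(w[:,0])<90)&(abs(w[:,1])<105)&(w[:,2]>40)&(w[:,2]<85); q=w[k]; a=np.c_[q[:,:2],np.ones(len(q))]
s=np.linalg.lstsq(a,q[:,2],rcond=None)[0]
for _ in range(3): g=abs(a@s-q[:,2])<4; s=np.linalg.lstsq(a[g],q[g,2],rcond=None)[0]
print('lid plane',s,g.sum(),len(q))
cv2.imwrite('pics/s7.png',cv2.resize(im[60:400,140:480,::-1],None,fx=1.7,fy=1.7))
E
```

```text
t: 28.58
ee_pos: [425.8, -146.3, 360.2]
orientation: [3.138, 0.094, 0.013]
ft_force: [-0.1, 0.0, -0.5]
width: 0.6
lid plane [ 2.08588561e-03 -2.65165580e-03  6.97084119e+01] 1766 1907
```

View pics/s7.png

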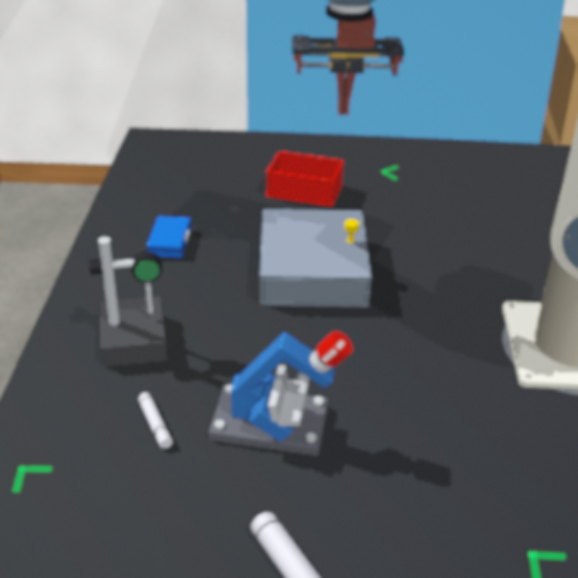

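The lid is flat (slope 0.002, face at z≈69), the V is empty, the clamp is open, and the other things look where they were. I hand in.

```bash
python3 -c "
from h import *
print(ctrl.close_job())"
```

```text
the job is handed in; nothing more can be done
None
```

The shaft is in the case with the lid shut, and the job is handed in; `close_job` gave no verdict. It ended at about 28.6 s of the 72 s allowed.

- **Clamp:** The knob was blocked one way and turned the other (clockwise seen from its outer end). It ran at a steady 0.22 N m until the stop at about 1 N m. In the pictures its white mark had swung about 70°, and it still stood that way in the last one. The knob angle itself was judged by eye, not measured.
- **Shaft:** I drew it out endways in two grips. Over the case it was about 1.5° off level. I lowered it until it touched the floor (15 N reading) and let go; the picture showed it flat in the case. My depth check of its exact pose there was spoiled by the case walls, so that rests on the picture and the contact.
- **Lid:** I lowered it along its arc at well under 1 rad/s by the commanded steps. The final press read 25 N with the outer face at z ≈ 68 mm. A plane fit afterwards gave a slope of 0.002 rad, so it is shut.
- **Other things:** The red bin, gauge box and dial stand look unmoved in the last picture; I did not measure them again. The arm stands clear above the case.

The first two move calls were refused because I left out zero fields; nothing moved and no time passed.

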